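# Clear the jar and latch the hardware cabinet

## Robot

A 6-joint arm with a two-finger parallel gripper is mounted at the origin on the work surface. World frame = base frame: x ahead of the robot, y to its left, z up, the work surface at z = 0. Lengths are in mm, angles in rad, forces in N, time in s.
With the tool pointing down it reaches from about 300 to 775 mm from the base axis. Payload 14.6 kg.
Tool frame: the origin (TCP) lies midway between the tips of the shut fingers; the grasp point (between the pads) lies 19 mm behind it; z points along the fingers, y is the line along which they close (so a half turn about z gives the same grasp; the last joint's range is limited). The gripper opens to 85 mm and grips with 20 to 120 N. Pads are 22 mm wide; open, the fingers measure 114 mm over their backs; the gripper's body (76 mm by 85 mm) begins 54 mm behind the grasp point. The pads swing forward as they close: fully open they stand 13 mm farther back than shut.
Start: joints at [-1.265, 0.3, 1.521, -0, 1.321, -0.067], TCP at [200.316, -512.214, 231.281] pointing down, gripper open.
Joint ranges: [-3.03, 3.03], [-0.79, 2.21], [0.23, 2.52], [-1.04, 4.18], [0, 3.07], [-2.55, 2.55]. Speed limits (rad/s): [2.22, 2.22, 2.57, 3.14, 3.14, 3.14].

## Interface

Orientations are given as a unit quaternion [w, x, y, z].
In Python, from rig import robot gives the robot as it stands.
- The arm moves only by the tool move_arm, never from a script. Its arguments are lists of equal length, an entry for each row: "travel": the shift along the tool's x, y, z scaled (see below), a list of three; "rot": the turn, a rotation vector about the tool's x, y, z scaled (see below), a list of three; "gripper": the gripper command: -1 is fully open, 1 is shut, values between are in proportion. In form: {"travel": [[tx, ty, tz], ...], "rot": [[rx, ry, rz], ...], "gripper": [gripper, ...]}. A call has 1 to 5 rows; each row is the pose to reach, as a shift and turn from the pose commanded when the call began, along the tool's axes at that moment; what a row does not reach only later rows make up. The controller multiplies each number of a shift by 0.5 m and each number of a turn by 0.5 rad. A row lasts 1/12 s, in which the tool goes at most 41.7 mm and 7.16 degrees, less where a joint would pass 70% of its speed; a pose out of reach is approached as far as the arm can. A call with a number of a shift or a turn outside -1 to 1 is refused whole. A call with a gripper value outside its range is refused whole. The fingers move at their own pace and stop on an object; "force" is the grip in N (left out, the last holds). Time passes only in rows, so rows that repeat a pose let the fingers close. It gives the time, the measured TCP pose, the force, the opening and the grip force at its end, in the units of the state.
- robot.read_state(): the state, without advancing time (a new reading comes with each control period).
- robot.camera(name): name is "scene" or "top" or "wrist"; returns a dict with "image" (480x640x3 uint8, red, green, blue), "vertical_fov" (degrees; the focal length in pixels is half the picture's height over the tangent of half this angle, whatever the lens; pixels are square), "cx", "cy" (the principal point, pixels), "R" (3x3) and "t" (3): a world point X has camera coordinates R X + t. Camera axes: x right, y down, z forward; pixel columns grow to the right and rows downward; lengths in mm; the calibration is good to about 2 mm. A picture is of the moment at which its call begins. There is no depth.
- robot.sign_off(): hands the job in; it is judged then, once.
The state is a dict: "time_s": time; "q": joint angles; "qd": joint speeds; "effort": joint torques, N m; "tool_pos": TCP position; "orientation": TCP orientation; "force": force on the tool from outside, world axes, zero at the start; "torque": the same for the moment, N m; "finger_gap": finger opening in mm; "gripper_force": force on a finger pad.
Only numpy, scipy, OpenCV 4.12 (cv2) and the standard library are available. Lean on these libraries where they do the work, as an engineer would, in place of code of your own. Each camera call takes 0.05 s, during which the arm holds its last target. There are 200 camera calls.

## Task

The rivet jar is standing in the way of the little hardware cabinet's open door. First stand the jar upright in the empty half of the tray on top of the cabinet, without dropping it; then push the door shut, slowly and with no more than about 20 N, until its sprung tongue rides over the keeper and snaps in behind it so that the door stays shut, and let go. Do not slam the door, and leave the other things on the bench and in the tray where they are.

Things in the scene. Friction and masses are not known exactly. Their poses are not given: they have to be found in the camera images.
- cabinet: Plywood cabinet fixed to the bench, 160 deep (its x), 220 wide (its y), 118 high. Origin: centre of its underside. The door is on its front, the face at its -x, hinged at the +y end, latching at the -y end. Its top is a tray: floor 104 above the bench, rim 14 high and 8 thick, inside 144 by 204; the half towards -y (latch side) holds a low tin, the half towards +y (hinge side) is empty.
- tray_spot (a point): Centre of the empty half of the tray, on the tray's floor (104 above the bench). Axes as the cabinet's.
- jar_center (a point): Glass rivet jar with a steel lid, 46 across, 95 high, about 0.15 to 0.3 kg, standing on the bench in front of the cabinet, inside the door's swing. The point is on its axis, half-way up (47.5 above its foot).
- door (a joint): Door angle in rad: 0 parallel to the cabinet's front, growing as the free edge swings out; starts 1.25 to 1.55. Unless near shut, it stays where it is left. It closes counter-clockwise seen from above. Latched it reads 0.00 to 0.08, depending on how the keeper is set; when the tongue first touches the keeper it reads 0.07 more than that.
- door_hinge (a point): On the vertical hinge axis, 53 above the bench; its axes are the door's: -y runs from the hinge to the free edge, -x points out of the door's outer face. The plywood door is 14 thick (x from -14 to 0), 214 from hinge to free edge, and stands from 6 to 100 above the bench.
- push_point (a point): Point on the door's outer face, 175 from the hinge axis and 70 above the bench, clear of the keeper: a good place to push, towards the door's +x. Axes as the door's.
- door_edge (a point): Point on the free edge of the door where the tongue comes out, 214 from the hinge axis, 81 above the bench. Axes as the door's.
- tongue_tip (a point): Tip of the steel latch tongue, a wedge 22 high with a 45 degree slope on its inner side. Sprung out, it stands 12 beyond door_edge along the door's -y; it is pressed in about 9 as it rides over the keeper's round lip bar and springs fully out again behind it.
- latch_corner (a point): Front corner of the cabinet at the latch end, 81 above the bench, beside the keeper, a steel bracket that reaches 23 to 37 out from the front. The keeper's setting varies by 14 and is not measured. A sprung pin pushes the door out with 3 to 5 N over its last 20. Pushed at push_point the door needs up to 10 to 16 N, which falls to about 6 as the tongue snaps in; 1.5 farther in is a rigid stop.
- wax_tin: Low round aluminium tin, 60 across, 20 high, lying in the latch-side half of the cabinet's tray; leave it. Origin: centre of its underside.
- eraser: Whiteboard eraser block, 110 x 50 x 34; leave it. Origin: centre of its underside.
- marker: Marker pen, 18 thick, 130 long; leave it. Origin: centre of its underside.
- spectacles: Black-framed spectacles, 125 wide, 38 high; leave them. Origin: centre of its underside.
- tape_roll: Cardboard tape ring, 90 across, 24 high; leave it. Origin: centre of its underside.
- thread_spool: Terracotta thread spool, 52 across, 60 high; leave it. Origin: centre of its underside.
- mallet: Hammer lying on the bench; leave it. Origin: centre of its underside.
Not all that is in view belongs to the job. Leave any red look-alike of the part that bears jar_center alone.

How it is judged (in metres and radians):
On the way, in this order (a step that is already met when the one before it is completed fails the run):
1. the jar stands in the empty half of the tray, let go (x of jar_center in the frame of tray_spot between -0.055 and 0.055 m and y of jar_center in the frame of tray_spot between -0.055 and 0.055 m and z of jar_center in the frame of tray_spot between 0.04 and 0.054 m and angle between jar_center's own z axis and vertical below 0.12 rad and contact force between the fingers and jar below 0.1 N), for 0.3 s.
2. the door is shut with the tongue snapped out behind the keeper, let go (value of joint door below 0.088 rad and y of tongue_tip in the frame of door_edge below -0.009 m and contact force between the fingers and door below 0.1 N), for 0.2 s.
At the end, for the whole second after the job is handed in: The jar stands upright (within 0.12 rad) on the tray's floor in the hinge-side half (centre within 55 mm of tray_spot along the depth and along the width), the door is latched (angle under 0.088 rad, tongue out by 9 mm or more) and both are at rest (x of jar_center in the frame of tray_spot between -0.055 and 0.055 m and y of jar_center in the frame of tray_spot between -0.055 and 0.055 m and z of jar_center in the frame of tray_spot between 0.04 and 0.054 m and angle between jar_center's own z axis and vertical below 0.12 rad and value of joint door below 0.088 rad and y of tongue_tip in the frame of door_edge below -0.009 m and velocity of joint door between -0.05 and 0.05 rad/s and linear speed of jar below 0.03 m/s); the robot touches nothing.
It fails at once if the door is pushed with more than 22 N (contact force between any of the fingers, the arm and door above 22 N).
It fails at once if the door is slammed (swung shut faster than 2 rad/s while still ajar) (velocity of joint door below -2 rad/s and value of joint door above 0.15 rad).
It fails at once if the jar is dropped or knocked about (faster than 1.2 m/s) (linear speed of jar above 1.2 m/s).
It fails at once if another thing is disturbed (moved over 30 mm) (distance of any of wax_tin, eraser, marker, spectacles, tape_roll, thread_spool, mallet from where it was at the start of the episode above 0.03 m).
It also fails if it takes over 72 s, if anything falls off the work surface, if the arm or the gripper's body presses on something with over 40 N, if the wrist force passes 120 N, or if a joint passes its speed limit or range.

## Working session

There is one attempt and no reset: what is moved stays moved. The work goes in short steps, Python scripts to look and compute and a tool call to move; the robot and the scene stay as the last step left them, time stands still between calls to the robot, and variables do not carry over. Pictures are saved under pics/ and viewed, at most 10 in all, crops included, and the job is handed in when it is done.

Besides the shell and the picture viewer there is one more tool, called after "Emit:" by a JSON object that holds its "name" and its "arguments". move_arm: Moves the arm, as the interface text tells. Shifts and turns lie within -1 to 1; 1 stands for 0.5 m of shift or 0.5 rad of turn. Its arguments: {"type":"object","properties":{"travel":{"type":"array","items":{"type":"array","items":{"type":"number","minimum":-1,"maximum":1}}},"rot":{"type":"array","items":{"type":"array","items":{"type":"number","minimum":-1,"maximum":1}}},"gripper":{"type":"array","items":{"type":"number"}},"force":{"type":"number"}},"required":["travel","rot","gripper"]}

```bash
mkdir -p pics; ls; python3 - <<'E'
from rig import robot
import cv2,numpy as np,pickle
d={}
for n in("scene","top"):
    c=robot.camera(n);d[n]=c
    cv2.imwrite(f"pics/{n}0.png",c["image"][:,:,::-1])
    print(n,c["vertical_fov"],c["cx"],c["cy"],np.round(-c["R"].T@c["t"]),np.round(c["R"],3).tolist())
pickle.dump(d,open("c0.pkl","wb"))
print(robot.read_state())
E
```

```text
pics
scene 44.367434372199874 331.95190814183417 247.53207169343187 [1132. -689. 1362.] [[0.768, 0.641, -0.009], [0.508, -0.617, -0.6], [-0.391, 0.456, -0.8]]
top 43.14514344861382 325.86274941313894 238.44110546189367 [ 295.   67. 1419.] [[0.019, -1.0, 0.017], [-0.985, -0.022, -0.172], [0.172, -0.014, -0.985]]
{'time_s': 0.1, 'q': array([-1.26460316e+00,  3.00427291e-01,  1.52148517e+00, -5.78636129e-06,
        1.32068935e+00, -6.66021888e-02]), 'qd': array([-0.00192845, -0.00051104, -0.00146699,  0.00037289,  0.00076864,
       -0.0007768 ]), 'effort': array([ 2.67327187e-04, -5.44372165e+01, -3.62369156e+01, -1.00735504e-04,
        3.03158900e-03, -1.65668985e-05]), 'tool_pos': array([ 200.25757227, -512.03933476,  230.78591483]), 'orientation': array([-5.00629141e-04,  9.82677935e-01,  1.85320863e-01, -6.30846926e-05]), 'force': array([ 0.57381708,  0.22820055, -0.10030114]), 'torque': array([-0.00011194, -0.00348874,  0.01487736]), 'gripper_force': 0.0, 'finger_gap': 85.42476669764234}
```

View pics/scene0.png

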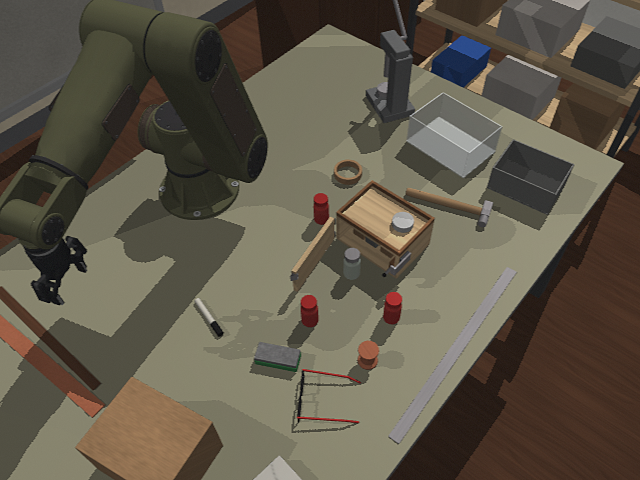

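View pics/top0.png

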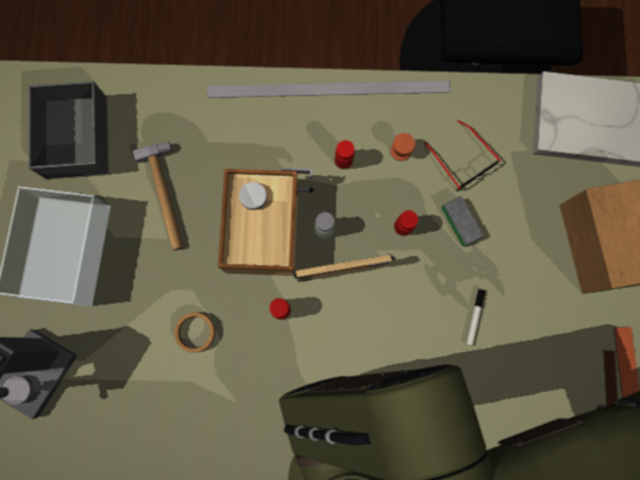

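The top view shows the cabinet tray (220–297, 170–272), the tin (252,195), the grey-lidded glass jar (325,222) and the door (297–393, 258–275). The red jars are look-alikes. I'll enlarge both views to get accurate pixels.

```bash
cat > h.py <<'E'
import numpy as np,cv2
def ray(c,u,v):
    f=240/np.tan(np.radians(c["vertical_fov"])/2)
    d=c["R"].T@np.array([(u-c["cx"])/f,(v-c["cy"])/f,1.]);return -c["R"].T@c["t"],d/np.linalg.norm(d)
def onz(c,u,v,z):
    o,d=ray(c,u,v);return (o+d*(z-o[2])/d[2])
def tri(c1,p1,c2,p2):
    o1,d1=ray(c1,*p1);o2,d2=ray(c2,*p2)
    s=np.linalg.lstsq(np.c_[d1,-d2],o2-o1,rcond=None)[0]
    a,b=o1+s[0]*d1,o2+s[1]*d2;return (a+b)/2,np.linalg.norm(a-b)
def proj(c,X):
    f=240/np.tan(np.radians(c["vertical_fov"])/2)
    p=c["R"]@np.asarray(X,float)+c["t"];return f*p[0]/p[2]+c["cx"],f*p[1]/p[2]+c["cy"]
E
python3 - <<'E'
import pickle,cv2,numpy as np
d=pickle.load(open("c0.pkl","rb"))
def crop(n,x,y,w,h,k):
    return cv2.resize(d[n]["image"][y:y+h,x:x+w,::-1],None,fx=k,fy=k,interpolation=cv2.INTER_CUBIC)
a=crop("top",205,155,200,150,4);b=crop("scene",285,170,160,125,5)
cv2.imwrite("pics/a.png",a);cv2.imwrite("pics/b.png",b[:600])
E
```

```text
(no output)
```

View pics/a.png

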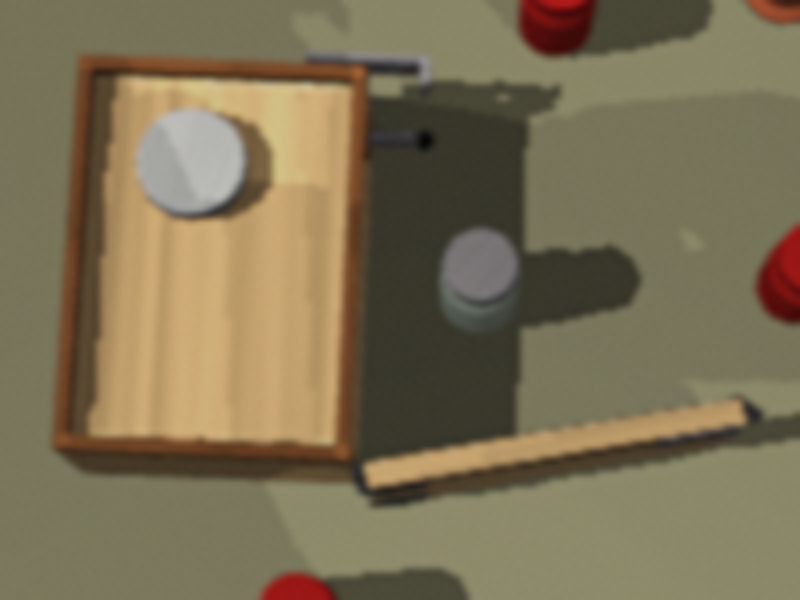

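View pics/b.png

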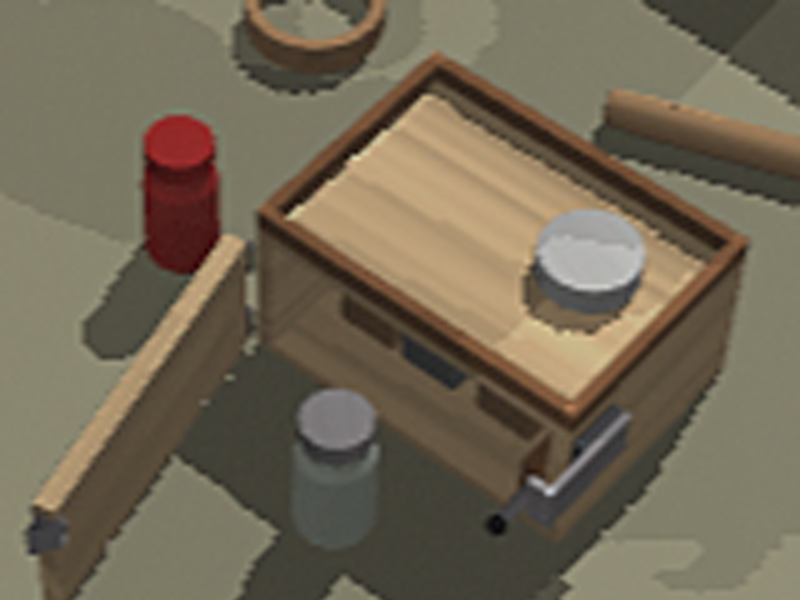

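The crops are clear. In the top crop the rim corners are (80,57), (367,68), (355,458), (55,447), the lid centre is (480,265) and the door top runs from (367,476) to (745,412).

```bash
python3 - <<'E'
import pickle;from h import *
d=pickle.load(open("c0.pkl","rb"));T,S=d["top"],d["scene"]
t=lambda u,v:((u+.5)/4+204.5,(v+.5)/4+154.5)
s=lambda u,v:((u+.5)/5+284.5,(v+.5)/5+169.5)
ct=[(80,57),(367,68),(355,458),(55,447)]; cs=[(745,240),(570,412),(262,210),(437,55)]
P=np.array([onz(T,*t(*p),118) for p in ct]);Q=np.array([onz(S,*s(*p),118) for p in cs])
print(np.round(P,1),np.round(Q,1),sep="\n")
for a,b in zip(ct,cs): print(tri(T,t(*a),S,s(*b)))
for M in(P,Q):
    c=M.mean(0);x=(M[0]+M[3]-M[1]-M[2]);y=(M[2]+M[3]-M[0]-M[1]);
    print("c",c.round(1),"yawx",np.arctan2(x[1],x[0]),"yawy",np.arctan2(y[1],y[0])-np.pi/2,np.linalg.norm(x)/2,np.linalg.norm(y)/2)
print("jar top",onz(T,*t(480,265),95),onz(S,*s(338,420),95),tri(T,t(480,265),S,s(338,420)))
print("jar foot scene", onz(S,*s(335,515),0))
for n,p in dict(h1=(362,463),h2=(372,490),f1=(740,400),f2=(747,423)).items(): print(n,onz(T,*t(*p),100).round(1))
for n,p in dict(h1=(243,240),h2=(222,234),f1=(50,518),f2=(35,503)).items(): print(n,onz(S,*s(*p),100).round(1))
for n,p in dict(tin=(192,162)).items(): print(n,onz(T,*t(*p),124).round(1))
for p in((280,309),(345,154),(406,222)):print("red",onz(T,*p,90).round())
print("hammer end",onz(T,180,247,20).round(),"tape",onz(T,195,332,20).round(),"spool",onz(T,403,146,60).round())
E
```

```text
[[673.8 276.2 118. ]
 [671.3 117.4 118. ]
 [453.8 118.  118. ]
 [456.4 279.3 118. ]]
[[673.9 275.8 118. ]
 [669.  119.8 118. ]
 [455.6 124.3 118. ]
 [459.  278.9 118. ]]
(array([673.82937864, 276.24093154, 117.54803893]), np.float64(0.19013763707720907))
(array([670.28030984, 117.36958563, 121.63631156]), np.float64(0.19127357695885305))
(array([455.44593413, 119.99964698, 121.01391986]), np.float64(5.841570781841338))
(array([457.16454191, 280.26292608, 115.41070287]), np.float64(1.3803975284979804))
c [563.8 197.7 118. ] yawx 1.5549717889703187 yawy 1.562484550966425 160.09437972676727 217.43723074692647
c [564.4 199.7 118. ] yawx 1.5440273994556466 yawy 1.5531809050816094 155.31470483581683 214.2209387438185
jar top [566.05294     52.44685163  95.        ] [568.0403219   51.85099959  95.        ] (array([566.80649043,  52.7496427 ,  92.84685107]), np.float64(0.8968514024534582))
jar foot scene [565.72790464  54.8008437    0.        ]
h1 [453.3 114.8 100. ]
h2 [438.7 108.9 100. ]
f1 [492.5 -91.9 100. ]
f2 [479.8 -95.7 100. ]
h1 [451.6 112.5 100. ]
h2 [439.7 108.4 100. ]
f1 [494.3 -95.5 100. ]
f2 [481.9 -93.4 100. ]
tin [614.  211.4 124. ]
red [369. 146.  90.]
red [724.   9.  90.]
red [ 569. -130.   90.]
hammer end [512. 386.  20.] tape [318. 341.  20.] spool [ 756. -128.   60.]
```

Measurements agree: cabinet centre about (564,198), yaw about 1.556, jar about (566.5,52.5), tray_spot about (513,199), and the door is open about 1.4 rad. I'll grasp from above with the fingers closing along world x.

```bash
cat >> h.py <<'E'
from scipy.spatial.transform import Rotation as Ro
def down(yaw): # tool x at yaw, z down
    x=np.array([np.cos(yaw),np.sin(yaw),0]);z=np.array([0,0,-1.]);return Ro.from_matrix(np.c_[x,np.cross(z,x),z])
def plan(tgts,st=None):
    """tgts: list of (pos,Rotation); prints travel/rot per call in move units"""
    if st is None:
        from rig import robot; st=robot.read_state()
    p=np.array(st["tool_pos"]);q=st["orientation"];R=Ro.from_quat([q[1],q[2],q[3],q[0]])
    print("t",round(st["time_s"],2),"pos",p.round(1),"z",R.as_matrix()[:,2].round(3),"F",np.round(st["force"],1),"gap",round(st["finger_gap"],1))
    for tp,tR in tgts:
        print("travel",(R.inv().apply(np.array(tp)-p)/500).round(3).tolist(),"rot",((R.inv()*tR).as_rotvec()/.5).round(3).tolist())
        p,R=np.array(tp,float),tR
E
python3 - <<'E'
from h import *
plan([((290,-375,231),down(.78)),((380,-235,231),down(1.18)),((475,-90,235),down(1.556)),((566.5,52.5,200),down(1.556)),((566.5,52.5,200),down(1.556))])
E
```

```text
t 0.1 pos [ 200.3 -512.   230.8] z [-0.     0.001 -1.   ] F [ 0.6  0.2 -0.1] gap 85.4
travel [0.267, -0.19, -0.0] rot [-0.002, -0.001, -0.814]
travel [0.325, -0.072, 0.0] rot [0.0, 0.0, -0.8]
travel [0.341, 0.065, -0.008] rot [0.0, 0.0, -0.752]
travel [0.288, 0.179, 0.07] rot [0.0, 0.0, 0.0]
travel [0.0, 0.0, 0.0] rot [0.0, 0.0, 0.0]
```

Emit:
{"name": "move_arm", "arguments": {"travel": [[0.267, -0.19, 0], [0.267, -0.19, 0], [0.267, -0.19, 0], [0.267, -0.19, 0], [0.267, -0.19, 0]], "rot": [[0, 0, -0.814], [0, 0, -0.814], [0, 0, -0.814], [0, 0, -0.814], [0, 0, -0.814]], "gripper": [-1, -1, -1, -1, -1]}}

```text
time_s: 0.52
tool_pos: [292.5, -370.9, 231.3]
orientation: [-0.0, 0.924, 0.383, 0.0]
force: [-0.9, -1.0, 0.2]
finger_gap: 85.4
gripper_force: 0.0
```

Emit:
{"name": "move_arm", "arguments": {"travel": [[0.325, -0.072, 0], [0.325, -0.072, 0], [0.325, -0.072, 0], [0.325, -0.072, 0], [0.325, -0.072, 0]], "rot": [[0, 0, -0.8], [0, 0, -0.8], [0, 0, -0.8], [0, 0, -0.8], [0, 0, -0.8]], "gripper": [-1, -1, -1, -1, -1]}}

```text
time_s: 0.93
tool_pos: [382.8, -230.6, 231.3]
orientation: [-0.0, 0.829, 0.559, 0.0]
force: [-0.6, -0.5, -0.9]
finger_gap: 85.6
gripper_force: 0.0
```

Emit:
{"name": "move_arm", "arguments": {"travel": [[0.341, 0.065, -0.008], [0.341, 0.065, -0.008], [0.341, 0.065, -0.008], [0.341, 0.065, -0.008], [0.341, 0.065, -0.008]], "rot": [[0, 0, -0.752], [0, 0, -0.752], [0, 0, -0.752], [0, 0, -0.752], [0, 0, -0.752]], "gripper": [-1, -1, -1, -1, -1]}}

```text
time_s: 1.35
tool_pos: [477.3, -86.0, 235.1]
orientation: [-0.0, 0.711, 0.703, 0.0]
force: [0.1, 0.1, -0.3]
finger_gap: 85.6
gripper_force: 0.0
```

```bash
python3 - <<'E'
from h import *
J=down(1.556)
plan([((566.5,52.5,200),J),((566.5,52.5,130),J)])
E
```

```text
t 1.35 pos [477.3 -86.  235.1] z [ 0.     0.001 -1.   ] F [ 0.1  0.1 -0.3] gap 85.6
travel [0.279, 0.175, 0.071] rot [0.0, -0.002, 0.007]
travel [0.0, 0.0, 0.14] rot [0.0, 0.0, 0.0]
```

Emit:
{"name": "move_arm", "arguments": {"travel": [[0.279, 0.175, 0.05], [0.279, 0.175, 0.07], [0.279, 0.175, 0.07], [0.279, 0.175, 0.07], [0.279, 0.175, 0.07]], "rot": [[0, 0, 0.007], [0, 0, 0.007], [0, 0, 0.007], [0, 0, 0.007], [0, 0, 0.007]], "gripper": [-1, -1, -1, -1, -1]}}

```text
time_s: 1.77
tool_pos: [566.2, 52.5, 197.5]
orientation: [-0.001, 0.713, 0.702, -0.001]
force: [-0.1, -0.2, -1.5]
finger_gap: 85.5
gripper_force: 0.0
```

```bash
python3 - <<'E'
from rig import robot
from h import *
c=robot.camera("wrist");cv2.imwrite("pics/w1.png",c["image"][:,:,::-1])
J=down(1.556)
print("jar lid expected px",proj(c,(566.5,52.5,95)))
plan([((566.5,52.5,32),J)])
E
```

```text
jar lid expected px (np.float64(321.41835348032293), np.float64(238.7826264404775))
t 1.82 pos [565.4  50.4 198.2] z [-0.003  0.    -1.   ] F [-0.6 -0.2 -0.2] gap 85.2
travel [0.004, 0.003, 0.332] rot [-0.006, -0.0, -0.002]
```

View pics/w1.png

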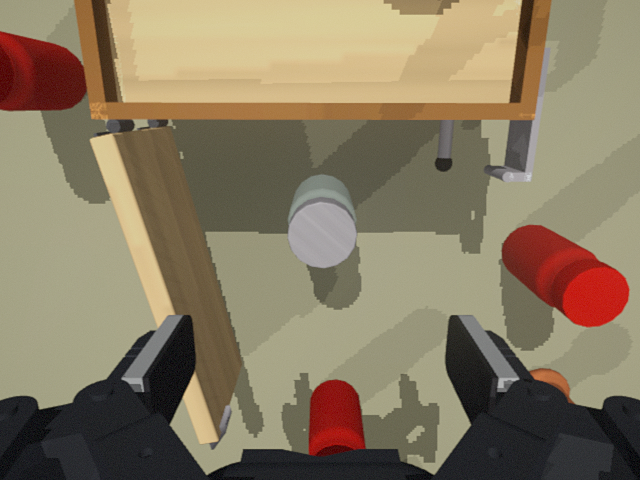

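The wrist view shows the jar lid at (322,235), where (321,239) was expected, between the open fingers with the door clear on the left. I'm descending to grip.

Emit:
{"name": "move_arm", "arguments": {"travel": [[0.002, 0.001, 0.08], [0.002, 0.001, 0.16], [0.002, 0.001, 0.24], [0.002, 0.001, 0.3], [0.002, 0.001, 0.328]], "rot": [[0, 0, 0], [0, 0, 0], [0, 0, 0], [0, 0, 0], [0, 0, 0]], "gripper": [-1, -1, -1, -1, -1]}}

```text
time_s: 2.23
tool_pos: [563.2, 47.8, 32.4]
orientation: [-0.002, 0.714, 0.7, -0.002]
force: [0.3, 0.2, -0.0]
finger_gap: 85.2
gripper_force: 0.0
```

Emit:
{"name": "move_arm", "arguments": {"travel": [[0, 0, 0], [0, 0, 0], [0, 0, 0], [0, 0, 0], [0, 0, 0]], "rot": [[0, 0, 0], [0, 0, 0], [0, 0, 0], [0, 0, 0], [0, 0, 0]], "gripper": [0.2, 0.2, 0.2, 0.2, 0.2], "force": 30}}

```text
time_s: 2.65
tool_pos: [566.4, 48.8, 38.3]
orientation: [0.001, 0.714, 0.7, 0.001]
force: [-1.2, -2.2, 8.6]
finger_gap: 45.2
gripper_force: 30.4
```

Emit:
{"name": "move_arm", "arguments": {"travel": [[0, 0, 0], [0, 0, 0], [0, 0, 0], [0, 0, 0], [0, 0, 0]], "rot": [[0, 0, 0], [0, 0, 0], [0, 0, 0], [0, 0, 0], [0, 0, 0]], "gripper": [0.3, 0.3, 0.3, 0.3, 0.3], "force": 30}}

```text
time_s: 3.07
tool_pos: [566.4, 48.9, 38.3]
orientation: [0.001, 0.714, 0.701, 0.001]
force: [-1.7, -2.4, 6.7]
finger_gap: 45.2
gripper_force: 30.4
```

Emit:
{"name": "move_arm", "arguments": {"travel": [[0, 0, -0.03], [0, 0, -0.08], [0, 0, -0.15], [0, 0, -0.21], [0, 0, -0.26]], "rot": [[0, 0, 0], [0, 0, 0], [0, 0, 0], [0, 0, 0], [0, 0, 0]], "gripper": [0.3, 0.3, 0.3, 0.3, 0.3], "force": 35}}

```text
time_s: 3.48
tool_pos: [565.6, 49.1, 169.6]
orientation: [0.001, 0.714, 0.701, 0.001]
force: [0.3, 0.5, -2.5]
finger_gap: 44.9
gripper_force: 36.9
```

Emit:
{"name": "move_arm", "arguments": {"travel": [[0, 0, -0.03], [0, 0, -0.05], [0, 0, -0.06], [0, 0, -0.06], [0, 0, -0.06]], "rot": [[0, 0, 0], [0, 0, 0], [0, 0, 0], [0, 0, 0], [0, 0, 0]], "gripper": [0.3, 0.3, 0.3, 0.3, 0.3], "force": 35}}

```text
time_s: 3.9
tool_pos: [565.1, 49.1, 195.4]
orientation: [-0.0, 0.714, 0.701, -0.0]
force: [-0.0, 0.5, -2.9]
finger_gap: 45.0
gripper_force: 37.0
```

```bash
python3 - <<'E'
from h import *
J=down(1.556)
plan([((516,199,190),J),((516,199,142),J)])
from rig import robot
c=robot.camera("scene");cv2.imwrite("pics/s2.png",cv2.resize(c["image"][120:330,230:470,::-1],None,fx=2.8,fy=2.8))
E
```

```text
t 3.9 pos [565.1  49.1 195.4] z [-0.001 -0.    -1.   ] F [-0.   0.5 -2.9] gap 45.0
travel [0.298, -0.104, 0.011] rot [-0.002, 0.0, -0.007]
travel [0.0, 0.0, 0.096] rot [0.0, 0.0, 0.0]
```

View pics/s2.png

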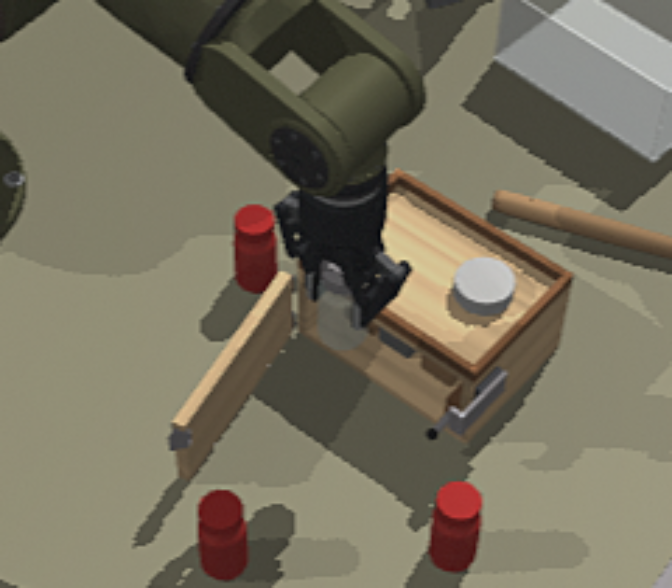

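The jar is held upright (about 2.9 N), its foot at about 157. I'm carrying it over the tray and lowering it.

Emit:
{"name": "move_arm", "arguments": {"travel": [[0.02, -0.007, 0], [0.06, -0.021, 0], [0.12, -0.042, 0], [0.18, -0.063, 0], [0.23, -0.08, 0]], "rot": [[0, 0, -0.007], [0, 0, -0.007], [0, 0, -0.007], [0, 0, -0.007], [0, 0, -0.007]], "gripper": [0.3, 0.3, 0.3, 0.3, 0.3]}}

```text
time_s: 4.37
tool_pos: [526.2, 167.0, 195.4]
orientation: [-0.001, 0.712, 0.702, -0.001]
force: [0.0, 0.7, -2.0]
finger_gap: 44.6
gripper_force: 36.9
```

Emit:
{"name": "move_arm", "arguments": {"travel": [[0.035, -0.012, 0.0], [0.055, -0.018, 0], [0.062, -0.022, 0], [0.062, -0.022, 0], [0.062, -0.022, 0]], "rot": [[0, 0, 0], [0, 0, 0], [0, 0, 0], [0, 0, 0], [0, 0, 0]], "gripper": [0.3, 0.3, 0.3, 0.3, 0.3]}}

```text
time_s: 4.78
tool_pos: [517.1, 195.4, 196.0]
orientation: [-0.0, 0.713, 0.702, -0.0]
force: [-0.4, -0.5, -3.3]
finger_gap: 44.6
gripper_force: 36.9
```

Emit:
{"name": "move_arm", "arguments": {"travel": [[0, 0, 0.02], [0, 0, 0.045], [0, 0, 0.07], [0, 0, 0.085], [0, 0, 0.092]], "rot": [[0, 0, 0], [0, 0, 0], [0, 0, 0], [0, 0, 0], [0, 0, 0]], "gripper": [0.3, 0.3, 0.3, 0.3, 0.3]}}

```text
time_s: 5.2
tool_pos: [516.7, 195.2, 148.6]
orientation: [-0.0, 0.713, 0.701, -0.001]
force: [-0.4, -0.1, -2.5]
finger_gap: 44.8
gripper_force: 36.9
```

```bash
python3 - <<'E'
from h import *
J=down(1.556)
plan([((516,196,142),J)])
E
```

```text
t 5.2 pos [516.7 195.2 148.6] z [-0.002 -0.001 -1.   ] F [-0.4 -0.1 -2.5] gap 44.8
travel [0.002, -0.001, 0.013] rot [-0.004, 0.001, -0.002]
```

Emit:
{"name": "move_arm", "arguments": {"travel": [[0, 0, 0.003], [0, 0, 0.006], [0, 0, 0.009], [0, 0, 0.011], [0, 0, 0.011]], "rot": [[0, 0, 0], [0, 0, 0], [0, 0, 0], [0, 0, 0], [0, 0, 0]], "gripper": [0.3, 0.3, 0.3, 0.3, 0.3]}}

```text
time_s: 5.62
tool_pos: [517.0, 196.1, 144.9]
orientation: [0.0, 0.712, 0.702, 0.0]
force: [0.7, 0.0, -3.3]
finger_gap: 45.0
gripper_force: 36.9
```

Emit:
{"name": "move_arm", "arguments": {"travel": [[0, 0, 0.002], [0, 0, 0.004], [0, 0, 0.006], [0, 0, 0.006], [0, 0, 0.006]], "rot": [[0, 0, 0], [0, 0, 0], [0, 0, 0], [0, 0, 0], [0, 0, 0]], "gripper": [0.3, 0.3, 0.3, 0.3, 0.3]}}

```text
time_s: 6.03
tool_pos: [517.2, 196.1, 142.4]
orientation: [0.0, 0.712, 0.702, 0.0]
force: [-2.5, -1.4, 5.6]
finger_gap: 44.7
gripper_force: 37.5
```

The jar touches down (force +5.6 N). I'll release and rise.

Emit:
{"name": "move_arm", "arguments": {"travel": [[0, 0, 0], [0, 0, 0], [0, 0, 0], [0, 0, 0], [0, 0, 0]], "rot": [[0, 0, 0], [0, 0, 0], [0, 0, 0], [0, 0, 0], [0, 0, 0]], "gripper": [-0.15, -0.4, -0.6, -0.8, -0.8]}}

```text
time_s: 6.45
tool_pos: [517.0, 196.0, 141.7]
orientation: [-0.0, 0.712, 0.702, -0.0]
force: [-0.2, -0.1, -0.1]
finger_gap: 77.2
gripper_force: 0.0
```

Emit:
{"name": "move_arm", "arguments": {"travel": [[0, 0, 0], [0, 0, -0.03], [0, 0, -0.08], [0, 0, -0.16], [0, 0, -0.24]], "rot": [[0, 0, 0], [0, 0, 0], [0, 0, 0], [0, 0, 0], [0, 0, 0]], "gripper": [-0.9, -0.9, -0.9, -0.9, -0.9]}}

```text
time_s: 6.87
tool_pos: [516.5, 195.9, 262.6]
orientation: [-0.0, 0.712, 0.702, -0.001]
force: [-0.3, 0.9, 0.2]
finger_gap: 81.2
gripper_force: 0.0
```

```bash
python3 - <<'E'
from h import *
from rig import robot
a=robot.camera("top");b=robot.camera("wrist")
cv2.imwrite("pics/p3.png",np.hstack([cv2.resize(x["image"][:,:,::-1],(400,300)) for x in(a,b)]))
cv2.imwrite("pics/w3.png",b["image"][:,:,::-1])
print("spot floor in wrist",proj(b,(513,199,104)),"spot z199",proj(b,(513,199,199)))
plan([])
import pickle;pickle.dump(b,open("w3.pkl","wb"))
E
```

```text
spot floor in wrist (np.float64(310.4216032125369), np.float64(209.9888685901085)) spot z199 (np.float64(308.459282766491), np.float64(251.5511880597294))
t 6.97 pos [518.7 196.6 268.4] z [ 0.01   0.003 -1.   ] F [0.6 0.  0. ] gap 81.0
```

View pics/w3.png

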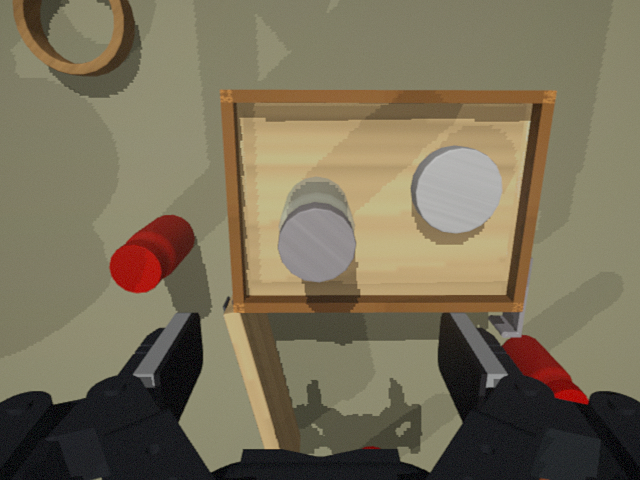

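The jar stands upright in the hinge-side half, with its lid at (317,243) where (308,251) was expected, so about 6 mm off. Next comes the door: close the fingers, turn the tool so its x axis points along the door's push direction, and come down outside the outer face.

```bash
cat >> h.py <<'E'
H=np.array([453.,114.])
def push(phi,off,z=60,r=175):
    "TCP pose at door angle phi, off mm outside the outer face"
    a=-0.015-phi;u=np.array([np.cos(a),np.sin(a)]);n=np.array([u[1],-u[0]])
    xy=H+r*u+(14+off)*n
    return (*xy,z),down(a+np.pi/2)
E
python3 - <<'E'
from h import *
p,R=push(1.365,35,265);print(p)
plan([((490,108,265),down(1.556-.455)),((464,20,265),down(1.556-.91)),(p,R),((*p[:2],130),R),((*p[:2],60),R)])
E
```

```text
(np.float64(438.0763224888754), np.float64(-67.11676854875682), 265)
t 6.97 pos [518.7 196.6 268.4] z [ 0.01   0.003 -1.   ] F [0.6 0.  0. ] gap 81.0
travel [-0.178, -0.055, 0.006] rot [0.018, -0.011, 0.91]
travel [-0.18, 0.033, 0.0] rot [0.0, 0.0, 0.91]
travel [-0.146, 0.108, 0.0] rot [0.0, 0.0, 0.91]
travel [0.0, 0.0, 0.27] rot [0.0, 0.0, 0.0]
travel [0.0, 0.0, 0.14] rot [0.0, 0.0, 0.0]
```

Emit:
{"name": "move_arm", "arguments": {"travel": [[-0.178, -0.055, 0], [-0.178, -0.055, 0], [-0.178, -0.055, 0], [-0.178, -0.055, 0], [-0.178, -0.055, 0]], "rot": [[0, 0, 0.91], [0, 0, 0.91], [0, 0, 0.91], [0, 0, 0.91], [0, 0, 0.91]], "gripper": [-0.5, 0, 0.5, 1, 1], "force": 25}}

```text
time_s: 7.38
tool_pos: [488.1, 106.7, 261.8]
orientation: [0.0, 0.854, 0.521, 0.0]
force: [-0.1, 0.1, -0.7]
finger_gap: 20.6
gripper_force: 0.0
```

Emit:
{"name": "move_arm", "arguments": {"travel": [[-0.18, 0.033, 0], [-0.18, 0.033, 0], [-0.18, 0.033, 0], [-0.18, 0.033, 0], [-0.18, 0.033, 0]], "rot": [[0, 0, 0.91], [0, 0, 0.91], [0, 0, 0.91], [0, 0, 0.91], [0, 0, 0.91]], "gripper": [1, 1, 1, 1, 1]}}

```text
time_s: 7.8
tool_pos: [462.1, 19.4, 261.6]
orientation: [-0.0, 0.949, 0.317, 0.0]
force: [-0.2, 0.3, -0.2]
finger_gap: -0.1
gripper_force: 0.0
```

Emit:
{"name": "move_arm", "arguments": {"travel": [[-0.146, 0.108, 0], [-0.146, 0.108, 0], [-0.146, 0.108, 0], [-0.146, 0.108, 0], [-0.146, 0.108, 0]], "rot": [[0, 0, 0.91], [0, 0, 0.91], [0, 0, 0.91], [0, 0, 0.91], [0, 0, 0.91]], "gripper": [1, 1, 1, 1, 1]}}

```text
time_s: 8.22
tool_pos: [436.5, -67.4, 261.6]
orientation: [-0.0, 0.995, 0.096, -0.0]
force: [-0.5, 0.2, 0.9]
finger_gap: 0.3
gripper_force: 0.0
```

```bash
python3 - <<'E'
from h import *
from rig import robot
b=robot.camera("wrist");cv2.imwrite("pics/w4.png",b["image"][:,:,::-1])
for r in(0,214):
    for o in(0,14):
        a=-1.38;u=np.array([np.cos(a),np.sin(a)]);n=np.array([u[1],-u[0]]);print(r,o,np.round(proj(b,(*(H+r*u+o*n),100)),1))
p,R=push(1.365,35,60)
plan([((*p[:2],140),R),(p,R)])
E
```

```text
0 0 [ 67.3 142.2]
0 14 [ 70.8 162.6]
214 0 [377.4 142.4]
214 14 [376.6 162.8]
t 8.27 pos [436.5 -67.  261.6] z [-0.  0. -1.] F [-0.8  0.1  0.3] gap -0.2
travel [0.003, 0.001, 0.243] rot [-0.0, 0.0, 0.012]
travel [0.0, 0.0, 0.16] rot [0.0, 0.0, 0.0]
```

View pics/w4.png

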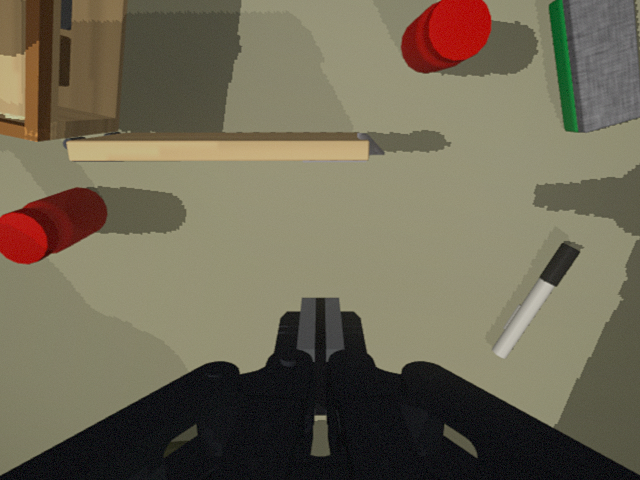

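The wrist view shows the door top from (67,150) to (369,150) as predicted within 5 mm, with the shut fingers clear outside it. I'm descending and then approaching slowly.

Emit:
{"name": "move_arm", "arguments": {"travel": [[0.003, 0, 0.08], [0.003, 0, 0.16], [0.003, 0, 0.24], [0.003, 0, 0.3], [0.003, 0, 0.36]], "rot": [[0, 0, 0.01], [0, 0, 0.01], [0, 0, 0.01], [0, 0, 0.01], [0, 0, 0.01]], "gripper": [1, 1, 1, 1, 1]}}

```text
time_s: 8.68
tool_pos: [437.6, -66.0, 79.9]
orientation: [-0.0, 0.995, 0.097, -0.0]
force: [1.7, 0.0, -0.4]
finger_gap: 0.3
gripper_force: 0.0
```

Emit:
{"name": "move_arm", "arguments": {"travel": [[0.005, 0, 0.03], [0.01, 0, 0.04], [0.016, 0, 0.04], [0.022, 0, 0.04], [0.028, 0, 0.04]], "rot": [[0, 0, 0], [0, 0, 0], [0, 0, 0], [0, 0, 0], [0, 0, 0]], "gripper": [1, 1, 1, 1, 1]}}

```text
time_s: 9.1
tool_pos: [452.7, -64.3, 63.0]
orientation: [0.0, 0.996, 0.094, 0.001]
force: [0.0, -0.6, -0.4]
finger_gap: -0.1
gripper_force: 0.0
```

Emit:
{"name": "move_arm", "arguments": {"travel": [[0.005, 0, 0], [0.01, 0, 0], [0.015, 0, 0], [0.02, 0, 0], [0.025, 0, 0]], "rot": [[0, 0, 0], [0, 0, 0], [0, 0, 0], [0, 0, 0], [0, 0, 0]], "gripper": [1, 1, 1, 1, 1]}}

```text
time_s: 9.52
tool_pos: [464.1, -62.1, 61.9]
orientation: [0.0, 0.996, 0.093, 0.0]
force: [-0.8, -0.8, 0.3]
finger_gap: 0.1
gripper_force: 0.3
```

```bash
sed -i 's/^H=.*/H=np.array([452.,118.])/' h.py; python3 - <<'E'
from h import *
for f in (1.365,1.3,1.2,1.1,1.0):print(f,np.round(push(f,11)[0],1))
plan([push(f,11) for f in(1.3,1.1,.9,.7,.5,.3)])
E
```

```text
1.365 [460.6 -58.6  60. ]
1.3 [472.1 -57.6  60. ]
1.2 [489.5 -54.7  60. ]
1.1 [506.6 -50.1  60. ]
1.0 [523.1 -43.8  60. ]
t 9.52 pos [464.1 -62.1  61.9] z [ 0. -0. -1.] F [-0.8 -0.8  0.3] gap 0.1
travel [0.017, -0.006, 0.004] rot [0.0, -0.0, -0.14]
travel [0.071, 0.003, 0.0] rot [0.0, 0.0, -0.4]
travel [0.071, 0.003, 0.0] rot [0.0, 0.0, -0.4]
travel [0.071, 0.003, 0.0] rot [0.0, 0.0, -0.4]
travel [0.071, 0.003, 0.0] rot [0.0, 0.0, -0.4]
travel [0.071, 0.003, 0.0] rot [0.0, 0.0, -0.4]
```

Contact is close. I'm sweeping the door along its arc at about 7 mm per row.

Emit:
{"name": "move_arm", "arguments": {"travel": [[0.004, -0.001, 0], [0.008, -0.002, 0], [0.011, -0.003, 0], [0.014, -0.004, 0], [0.017, -0.005, 0]], "rot": [[0, 0, -0.03], [0, 0, -0.06], [0, 0, -0.09], [0, 0, -0.12], [0, 0, -0.14]], "gripper": [1, 1, 1, 1, 1]}}

```text
time_s: 9.93
tool_pos: [471.8, -58.0, 61.8]
orientation: [-0.0, 0.992, 0.128, -0.0]
force: [-1.0, -0.5, 0.2]
finger_gap: -0.1
gripper_force: 0.4
```

Emit:
{"name": "move_arm", "arguments": {"travel": [[0.01, 0, 0], [0.024, 0, 0], [0.039, 0.001, 0], [0.055, 0.002, 0], [0.071, 0.003, 0]], "rot": [[0, 0, -0.06], [0, 0, -0.14], [0, 0, -0.22], [0, 0, -0.31], [0, 0, -0.4]], "gripper": [1, 1, 1, 1, 1]}}

```text
time_s: 10.35
tool_pos: [506.6, -50.4, 61.7]
orientation: [-0.0, 0.974, 0.227, -0.0]
force: [-1.8, 0.3, 0.4]
finger_gap: 0.3
gripper_force: 0.7
```

Emit:
{"name": "move_arm", "arguments": {"travel": [[0.014, 0, 0], [0.028, 0, 0], [0.042, 0.001, 0], [0.057, 0.002, 0], [0.071, 0.003, 0]], "rot": [[0, 0, -0.08], [0, 0, -0.16], [0, 0, -0.24], [0, 0, -0.32], [0, 0, -0.4]], "gripper": [1, 1, 1, 1, 1]}}

```text
time_s: 10.77
tool_pos: [539.2, -36.0, 61.6]
orientation: [-0.0, 0.946, 0.323, -0.0]
force: [-1.6, 0.1, -0.6]
finger_gap: 0.2
gripper_force: 0.7
```

Emit:
{"name": "move_arm", "arguments": {"travel": [[0.014, 0, 0], [0.028, 0, 0], [0.042, 0.001, 0], [0.057, 0.002, 0], [0.071, 0.003, 0]], "rot": [[0, 0, -0.08], [0, 0, -0.16], [0, 0, -0.24], [0, 0, -0.32], [0, 0, -0.4]], "gripper": [1, 1, 1, 1, 1]}}

```text
time_s: 11.18
tool_pos: [568.2, -15.5, 61.6]
orientation: [-0.0, 0.909, 0.416, -0.0]
force: [-0.8, -0.3, -0.2]
finger_gap: -0.1
gripper_force: 0.7
```

Emit:
{"name": "move_arm", "arguments": {"travel": [[0.014, 0, 0], [0.028, 0, 0], [0.042, 0.001, 0], [0.057, 0.002, 0], [0.071, 0.003, 0]], "rot": [[0, 0, -0.08], [0, 0, -0.16], [0, 0, -0.24], [0, 0, -0.32], [0, 0, -0.4]], "gripper": [1, 1, 1, 1, 1]}}

```text
time_s: 11.6
tool_pos: [592.5, 10.4, 61.6]
orientation: [-0.0, 0.863, 0.505, -0.0]
force: [-2.1, -0.5, 0.0]
finger_gap: -0.1
gripper_force: 0.7
```

```bash
python3 - <<'E'
from h import *
from rig import robot
plan([push(f,11,62) for f in(.4,.3,.25,.2,.15)])
b=robot.camera("top");x=b["image"][155:305,205:405,::-1];cv2.imwrite("pics/t5.png",cv2.resize(x,None,fx=4,fy=4,interpolation=cv2.INTER_CUBIC))
E
```

```text
t 11.6 pos [592.5  10.4  61.6] z [-0.001  0.    -1.   ] F [-2.1 -0.5  0. ] gap -0.1
travel [0.034, 0.003, -0.001] rot [-0.001, 0.001, -0.195]
travel [0.035, 0.003, 0.0] rot [0.0, 0.0, -0.2]
travel [0.018, 0.002, 0.0] rot [0.0, 0.0, -0.1]
travel [0.018, 0.002, 0.0] rot [0.0, 0.0, -0.1]
travel [0.018, 0.002, 0.0] rot [0.0, 0.0, -0.1]
```

View pics/t5.png

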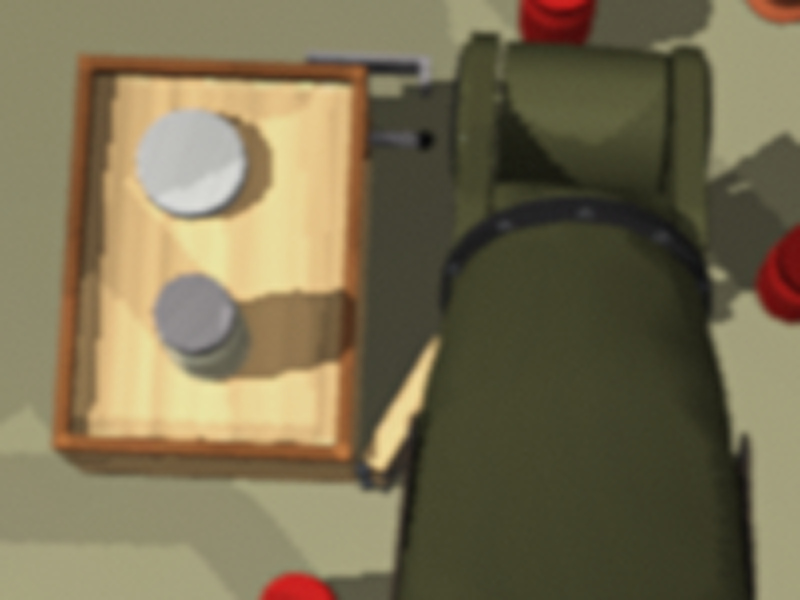

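The door follows the fingers, and the jar and tin stand in the tray at (195,313) and (192,162). I continue to about 0.2 rad.

Emit:
{"name": "move_arm", "arguments": {"travel": [[0.011, 0, 0], [0.022, 0.001, 0], [0.033, 0.002, 0], [0.044, 0.003, 0], [0.054, 0.005, 0]], "rot": [[0, 0, -0.06], [0, 0, -0.12], [0, 0, -0.18], [0, 0, -0.24], [0, 0, -0.3]], "gripper": [1, 1, 1, 1, 1]}}

```text
time_s: 12.07
tool_pos: [608.1, 32.8, 61.7]
orientation: [-0.0, 0.823, 0.568, -0.0]
force: [-1.7, 0.1, -0.2]
finger_gap: -0.0
gripper_force: 0.6
```

Emit:
{"name": "move_arm", "arguments": {"travel": [[0.01, 0, 0], [0.019, 0.001, 0], [0.028, 0.002, 0], [0.037, 0.003, 0], [0.046, 0.004, 0]], "rot": [[0, 0, -0.05], [0, 0, -0.1], [0, 0, -0.15], [0, 0, -0.2], [0, 0, -0.26]], "gripper": [1, 1, 1, 1, 1]}}

```text
time_s: 12.48
tool_pos: [618.1, 53.4, 61.8]
orientation: [-0.0, 0.784, 0.62, -0.0]
force: [-0.8, -1.3, 0.0]
finger_gap: 0.1
gripper_force: 0.5
```

```bash
python3 - <<'E'
from h import *
for f in(.25,.2,.15,.1,.05,0): print(f,np.round(push(f,11,62)[0],1))
plan([push(f,11,62) for f in(.18,.15,.12)])
E
```

```text
0.25 [614.3  48.   62. ]
0.2 [617.6  56.2  62. ]
0.15 [620.5  64.6  62. ]
0.1 [623.   73.1  62. ]
0.05 [625.   81.7  62. ]
0 [626.6  90.4  62. ]
t 12.48 pos [618.1  53.4  61.8] z [-0.  0. -1.] F [-0.8 -1.3  0. ] gap 0.1
travel [0.012, -0.001, -0.0] rot [-0.0, 0.0, -0.075]
travel [0.011, 0.001, 0.0] rot [0.0, 0.0, -0.06]
travel [0.011, 0.001, 0.0] rot [0.0, 0.0, -0.06]
```

Near the keeper now, so I push in about 1 mm steps and watch the force.

Emit:
{"name": "move_arm", "arguments": {"travel": [[0.003, 0, 0], [0.006, 0, 0], [0.009, 0, 0], [0.012, 0, 0], [0.014, 0, 0]], "rot": [[0, 0, -0.02], [0, 0, -0.035], [0, 0, -0.05], [0, 0, -0.065], [0, 0, -0.08]], "gripper": [1, 1, 1, 1, 1]}}

```text
time_s: 12.9
tool_pos: [619.7, 59.9, 61.8]
orientation: [0.0, 0.772, 0.635, 0.0]
force: [0.3, -1.1, -0.1]
finger_gap: -0.1
gripper_force: 0.4
```

Emit:
{"name": "move_arm", "arguments": {"travel": [[0.002, 0, 0], [0.004, 0, 0], [0.006, 0, 0], [0.008, 0.001, 0], [0.01, 0.001, 0]], "rot": [[0, 0, -0.01], [0, 0, -0.02], [0, 0, -0.03], [0, 0, -0.04], [0, 0, -0.055]], "gripper": [1, 1, 1, 1, 1]}}

```text
time_s: 13.32
tool_pos: [621.0, 64.3, 61.7]
orientation: [-0.0, 0.764, 0.646, -0.0]
force: [-0.5, -4.4, 0.8]
finger_gap: -0.2
gripper_force: 2.4
```

Emit:
{"name": "move_arm", "arguments": {"travel": [[0.001, 0, 0], [0.002, 0, 0], [0.003, 0, 0], [0.004, 0, 0], [0.005, 0, 0]], "rot": [[0, 0, -0.005], [0, 0, -0.01], [0, 0, -0.015], [0, 0, -0.02], [0, 0, -0.025]], "gripper": [1, 1, 1, 1, 1]}}

```text
time_s: 13.73
tool_pos: [621.7, 66.9, 61.8]
orientation: [0.0, 0.76, 0.65, 0.0]
force: [1.7, -5.8, -1.8]
finger_gap: 0.5
gripper_force: 2.6
```

Emit:
{"name": "move_arm", "arguments": {"travel": [[0.001, 0, 0], [0.002, 0, 0], [0.003, 0, 0], [0.004, 0, 0], [0.005, 0, 0]], "rot": [[0, 0, -0.005], [0, 0, -0.01], [0, 0, -0.015], [0, 0, -0.02], [0, 0, -0.025]], "gripper": [1, 1, 1, 1, 1]}}

```text
time_s: 14.15
tool_pos: [622.3, 69.3, 61.8]
orientation: [0.0, 0.756, 0.655, 0.0]
force: [3.8, -6.6, -1.1]
finger_gap: -0.6
gripper_force: 2.8
```

Emit:
{"name": "move_arm", "arguments": {"travel": [[0.001, 0, 0], [0.002, 0, 0], [0.003, 0, 0], [0.004, 0, 0], [0.005, 0, 0]], "rot": [[0, 0, -0.005], [0, 0, -0.01], [0, 0, -0.015], [0, 0, -0.02], [0, 0, -0.025]], "gripper": [1, 1, 1, 1, 1]}}

```text
time_s: 14.57
tool_pos: [622.8, 71.1, 61.9]
orientation: [0.001, 0.752, 0.66, 0.0]
force: [3.9, -10.7, -1.9]
finger_gap: -0.2
gripper_force: 5.2
```

Emit:
{"name": "move_arm", "arguments": {"travel": [[0.001, 0, 0], [0.002, 0, 0], [0.003, 0, 0], [0.003, 0, 0], [0.004, 0, 0]], "rot": [[0, 0, -0.005], [0, 0, -0.01], [0, 0, -0.015], [0, 0, -0.02], [0, 0, -0.025]], "gripper": [1, 1, 1, 1, 1]}}

```text
time_s: 14.98
tool_pos: [623.2, 72.8, 61.8]
orientation: [0.001, 0.748, 0.664, 0.0]
force: [6.1, -12.1, -1.7]
finger_gap: -0.1
gripper_force: 6.1
```

Emit:
{"name": "move_arm", "arguments": {"travel": [[0.001, 0.001, 0], [0.002, 0.002, 0], [0.003, 0.002, 0]], "rot": [[0, 0, 0], [0, 0, 0], [0, 0, 0]], "gripper": [1, 1, 1]}}

```text
time_s: 15.23
tool_pos: [623.6, 74.2, 61.8]
orientation: [0.0, 0.748, 0.664, -0.001]
force: [-3.1, -12.1, 2.5]
finger_gap: -0.0
gripper_force: 6.6
```

Emit:
{"name": "move_arm", "arguments": {"travel": [[0.001, 0, 0], [0.002, 0, 0], [0.002, 0, 0]], "rot": [[0, 0, 0], [0, 0, 0], [0, 0, 0]], "gripper": [1, 1, 1]}}

```text
time_s: 15.48
tool_pos: [623.8, 75.5, 61.8]
orientation: [0.0, 0.748, 0.664, -0.0]
force: [-1.8, -9.9, 1.1]
finger_gap: 0.2
gripper_force: 5.2
```

Emit:
{"name": "move_arm", "arguments": {"travel": [[0.001, 0, 0], [0.002, 0, 0], [0.002, 0, 0]], "rot": [[0, 0, -0.005], [0, 0, -0.01], [0, 0, -0.01]], "gripper": [1, 1, 1]}}

```text
time_s: 15.73
tool_pos: [624.1, 76.8, 61.8]
orientation: [0.0, 0.746, 0.666, -0.0]
force: [1.3, -8.2, -0.5]
finger_gap: -0.0
gripper_force: 3.9
```

Emit:
{"name": "move_arm", "arguments": {"travel": [[0.001, 0, 0], [0.001, 0, 0]], "rot": [[0, 0, -0.005], [0, 0, -0.005]], "gripper": [1, 1]}}

```text
time_s: 15.9
tool_pos: [624.2, 77.4, 61.8]
orientation: [0.0, 0.745, 0.667, 0.0]
force: [1.6, -7.2, -0.6]
finger_gap: -0.3
gripper_force: 3.7
```

Emit:
{"name": "move_arm", "arguments": {"travel": [[0.001, 0, 0], [0.001, 0, 0]], "rot": [[0, 0, -0.005], [0, 0, -0.005]], "gripper": [1, 1]}}

```text
time_s: 16.07
tool_pos: [624.3, 77.9, 61.8]
orientation: [0.0, 0.744, 0.668, 0.0]
force: [2.2, -7.1, -0.7]
finger_gap: 0.2
gripper_force: 3.4
```

Emit:
{"name": "move_arm", "arguments": {"travel": [[0.001, 0, 0], [0.001, 0, 0]], "rot": [[0, 0, -0.005], [0, 0, -0.005]], "gripper": [1, 1]}}

```text
time_s: 16.23
tool_pos: [624.5, 78.5, 61.8]
orientation: [0.0, 0.743, 0.669, 0.0]
force: [2.1, -6.4, -1.9]
finger_gap: 0.3
gripper_force: 2.8
```

Emit:
{"name": "move_arm", "arguments": {"travel": [[0.001, 0, 0], [0.001, 0, 0]], "rot": [[0, 0, -0.005], [0, 0, -0.005]], "gripper": [1, 1]}}

```text
time_s: 16.4
tool_pos: [624.4, 79.5, 61.9]
orientation: [0.0, 0.742, 0.67, 0.0]
force: [0.7, -1.9, 0.1]
finger_gap: -0.4
gripper_force: 0.9
```

Emit:
{"name": "move_arm", "arguments": {"travel": [[0.001, 0, 0], [0.001, 0, 0]], "rot": [[0, 0, -0.005], [0, 0, -0.005]], "gripper": [1, 1]}}

```text
time_s: 16.57
tool_pos: [624.2, 80.3, 61.8]
orientation: [-0.0, 0.741, 0.671, 0.0]
force: [0.8, -1.6, -0.2]
finger_gap: 0.2
gripper_force: 0.2
```

Emit:
{"name": "move_arm", "arguments": {"travel": [[0.001, 0, 0], [0.001, 0, 0]], "rot": [[0, 0, 0], [0, 0, 0]], "gripper": [1, 1]}}

```text
time_s: 16.73
tool_pos: [624.2, 80.3, 61.8]
orientation: [0.0, 0.742, 0.671, -0.0]
force: [-0.6, -2.9, 0.7]
finger_gap: -0.0
gripper_force: 1.5
```

Emit:
{"name": "move_arm", "arguments": {"travel": [[0.001, 0, 0], [0.001, 0, 0]], "rot": [[0, 0, 0], [0, 0, 0]], "gripper": [1, 1]}}

```text
time_s: 16.9
tool_pos: [624.2, 80.6, 61.8]
orientation: [0.0, 0.742, 0.671, -0.0]
force: [-0.8, -6.2, -0.2]
finger_gap: 0.0
gripper_force: 2.7
```

Emit:
{"name": "move_arm", "arguments": {"travel": [[0.001, 0, 0], [0.001, 0, 0]], "rot": [[0, 0, 0], [0, 0, 0]], "gripper": [1, 1]}}

```text
time_s: 17.07
tool_pos: [624.3, 80.9, 61.8]
orientation: [0.0, 0.742, 0.671, -0.0]
force: [-0.9, -5.7, 1.1]
finger_gap: 0.2
gripper_force: 3.0
```

Emit:
{"name": "move_arm", "arguments": {"travel": [[0.001, 0, 0], [0.001, 0, 0]], "rot": [[0, 0, 0], [0, 0, 0]], "gripper": [1, 1]}}

```text
time_s: 17.23
tool_pos: [624.3, 81.1, 61.8]
orientation: [0.0, 0.742, 0.671, -0.0]
force: [-0.1, -8.8, 2.8]
finger_gap: -0.3
gripper_force: 4.1
```

The force peaked at about 12 N, dropped at the snap, and now rises against the stop. I'm backing off straight out.

Emit:
{"name": "move_arm", "arguments": {"travel": [[-0.005, 0, 0], [-0.012, 0, 0], [-0.025, 0, 0], [-0.045, 0, 0], [-0.07, 0, 0]], "rot": [[0, 0, 0], [0, 0, 0], [0, 0, 0], [0, 0, 0], [0, 0, 0]], "gripper": [1, 1, 1, 1, 1]}}

```text
time_s: 17.65
tool_pos: [620.7, 46.5, 61.7]
orientation: [-0.0, 0.741, 0.671, 0.0]
force: [0.7, -0.3, 0.1]
finger_gap: 0.2
gripper_force: 0.0
```

Emit:
{"name": "move_arm", "arguments": {"travel": [[0, 0, -0.06], [0, 0, -0.14], [0, 0, -0.22], [0, 0, -0.3], [0, 0, -0.36]], "rot": [[0, 0, 0], [0, 0, 0], [0, 0, 0], [0, 0, 0], [0, 0, 0]], "gripper": [1, 1, 1, 1, 1]}}

```text
time_s: 18.07
tool_pos: [621.0, 45.9, 245.6]
orientation: [0.001, 0.742, 0.671, 0.001]
force: [0.3, -0.6, 0.3]
finger_gap: 0.1
gripper_force: 0.0
```

Emit:
{"name": "move_arm", "arguments": {"travel": [[-0.06, 0, 0], [-0.14, 0, 0], [-0.22, 0, 0], [-0.3, 0, 0], [-0.3, 0, 0]], "rot": [[0, 0, 0], [0, 0, 0], [0, 0, 0], [0, 0, 0], [0, 0, 0]], "gripper": [1, 1, 1, 1, 1]}}

```text
time_s: 18.48
tool_pos: [604.6, -109.2, 241.7]
orientation: [0.0, 0.743, 0.669, -0.0]
force: [0.0, -0.1, -0.8]
finger_gap: 0.3
gripper_force: 0.0
```

```bash
python3 - <<'E'
from h import *
from rig import robot
a=robot.camera("scene")["image"][170:295,285:445,::-1];b=robot.camera("wrist")["image"][:,:,::-1]
a=cv2.resize(a,(400,312),interpolation=cv2.INTER_CUBIC);b=cv2.resize(b,(400,312))
cv2.imwrite("pics/e6.png",np.hstack([a,b]))
E
```

```text
(no output)
```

View pics/e6.png

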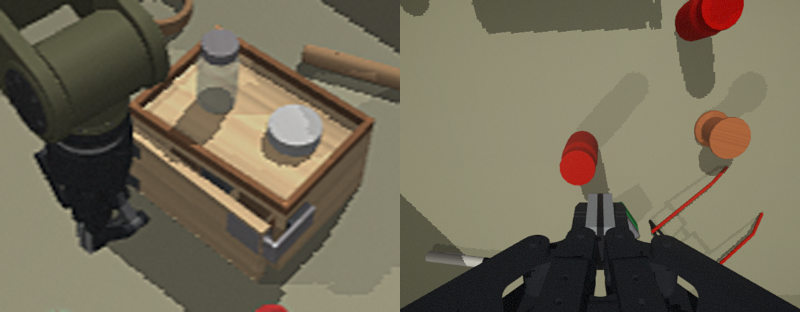

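The scene view shows the door shut up against the keeper's bracket with the tongue end at about (250,222), and the jar and tin in the tray. I've used up the picture budget, so I'll check the door angle numerically from the top view.

```bash
python3 - <<'E'
from h import *
from rig import robot
c=robot.camera("top");im=c["image"].astype(np.float32)
s=(im[:,:,0]-im[:,:,2])  # wood is warm
xs=np.arange(480,650,10);ys=np.arange(125,60,-1.0);E=[]
for x in xs:
    uv=np.array([proj(c,(x,y,100)) for y in ys],np.float32)
    v=cv2.remap(s,uv[None,:,0],uv[None,:,1],cv2.INTER_LINEAR)[0]
    g=np.diff(v);k=np.argmin(np.where(ys[1:]<112,g,0));E.append(ys[k]-.5)
    if x in(500,600,640):print(x,v[::3].round().astype(int).tolist())
print(E);a=np.polyfit(xs,E,1);print("slope",a,"outer face y at 624",np.polyval(a,624))
j=onz(c,(195+.5)/4+204.5,(313+.5)/4+154.5,199);print("jar",j)
print(robot.read_state()["time_s"])
E
```

```text
500 [95, 76, 49, 32, 45, 67, 83, 89, 83, 50, 25, 20, 20, 21, 20, 21, 21, 21, 21, 21, 22, 21]
600 [92, 85, 63, 40, 22, 16, 39, 79, 94, 91, 89, 72, 39, 22, 21, 21, 20, 20, 21, 21, 20, 21]
640 [94, 92, 70, 30, 9, 5, 5, 42, 80, 93, 91, 89, 69, 28, 18, 22, 21, 22, 22, 22, 21, 21]
[np.float64(100.5), np.float64(99.5), np.float64(97.5), np.float64(98.5), np.float64(96.5), np.float64(95.5), np.float64(96.5), np.float64(94.5), np.float64(94.5), np.float64(92.5), np.float64(93.5), np.float64(91.5), np.float64(90.5), np.float64(89.5), np.float64(89.5), np.float64(87.5), np.float64(87.5)]
slope [-7.96568627e-02  1.38460784e+02] outer face y at 624 88.7549019607843
jar [516.53407208 198.37594412 199.        ]
18.6333
```

The door reads about 0.07 rad. Unlatched, the pin and the tongue's slope would have sprung it out to about 0.14 or more, so it is latched. The jar is at (517,198), 4 mm from tray_spot.

```bash
python3 -c "
from rig import robot
print(robot.sign_off())"
```

```text
the job is handed in; nothing more can be done
None
```

I handed the job in: the jar stands upright in the empty half of the tray, about 4 mm from its centre. The door reads about 0.07 rad and latched with a peak push of about 13.5 N; I confirmed it from its angle and the force drop at the snap, not by seeing the tongue.

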